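Hold the tripped channel's recessed reset with the stylus

ROBOT

A 6-joint arm with a two-finger parallel gripper is mounted at the origin on the work surface. World frame = base frame: x ahead of the robot, y to its left, z up, the work surface at z = 0. Lengths are in m, angles in rad, forces in N, time in s.
With the tool pointing down it reaches from about 0.35 to 0.925 m from the base axis. Payload 6.4 kg.
Tool frame: the origin (TCP) lies between the finger pads; the fingertips stand arm.tip_reach ahead of it and the grasp point (between the pads) lies 3 mm ahead of it (arm.tip_reach is the distance from the TCP to the fingertips, in m); z points along the fingers, y is the direction in which the jaws open and shut (so a half turn about z gives the same grasp; the last joint's range is limited). The gripper opens to 85 mm and grips with 20 to 120 N. Pads are 22 mm wide; open, the fingers measure 114 mm over their backs; the gripper's body (76 mm by 85 mm) begins 54 mm behind the grasp point. The pads swing forward as they close: fully open they stand 13 mm farther back than shut.
Start: joints at [1.006, 0.245, 1.558, -0, 1.339, -0.174], TCP at [0.248, 0.601, 0.253] pointing down, gripper open.
Joint ranges: [-3.13, 3.13], [-1.02, 2.26], [0.13, 2.54], [-0.95, 4.09], [0.21, 2.88], [-2.74, 2.74]. Speed limits (rad/s): [2.57, 2.57, 3.14, 3.14, 3.14, 3.14].

INTERFACE

Orientations are given as [roll, pitch, yaw] about the fixed x, y, z axes, in that order (R = Rz(yaw) Ry(pitch) Rx(roll)).
In Python, from workcell import arm gives the robot as it stands.
- The arm moves only by the tool drive_tool, never from a script. Its argument "plan" is a list that holds one entry, the list of rows, each a list of 5 numbers: the shift along the world's x, y, z in m, then the turn about the world's z in rad, then the gripper command: -1 is fully open, 1 is shut, values between are in proportion. A call has 1 to 10 rows; each row is the pose to reach, as a shift and turn from the pose commanded when the call began; what a row does not reach only later rows make up. A row lasts 1/8 s, in which the tool goes at most 62.5 mm and 10.7 degrees, less where a joint would pass 70% of its speed; a pose out of reach is approached as far as the arm can. A call with a gripper value outside its range is refused whole. The fingers move at their own pace and stop on an object; "squeeze" is the grip in N (left out, the last holds). Time passes only in rows, so rows that repeat a pose let the fingers close. It gives the time, the measured TCP pose, the force and the opening at its end, in the units of the state.
- arm.read_state(): the state, without advancing time (a new reading comes with each control period).
- arm.camera(name): name is "side" or "top"; returns the picture (400x640x3 uint8, red, green, blue); there is no depth.
- arm.camera_model(name): a dict with "intrinsics" (3x3 intrinsics, pixels), "k1" (the pictures are not rectified: a ray, as slopes to the right and down, at radius r is drawn at 1 + k1 r^2 times it, then the intrinsics apply), "camera_from_world" (4x4, takes a point from world to camera coordinates). Camera axes: x right, y up, looking along -z (the intrinsics and any distortion apply to the point x, -y, -z); pixel columns grow to the right and rows downward; lengths in m; the calibration is good to about 2 mm. A picture is of the moment at which its call begins. camera_model takes no time and is no camera call.
- arm.sign_off(): hands the job in, once; it reports no verdict.
The state is a dict: "clock": time; "joints": joint angles; "qvel": joint speeds; "effort": joint torques, N m; "tcp_pos": TCP position; "tcp_rot": TCP orientation; "force": force on the tool from outside, world axes, zero at the start; "wrist_torque": the same for the moment, N m; "grip_width": finger opening in m.
Only numpy, scipy, OpenCV 4.12 (cv2) and the standard library are available. Lean on these libraries where they do the work, as an engineer would, in place of code of your own. Each camera call takes 0.05 s, during which the arm holds its last target. There are 200 camera calls.

TASK

One channel of the block heater has tripped: its lamp is red, the others are green. Take the yellow stylus from its holder, reach it upright through the reset hole beside the red lamp and press the recessed orange button fully down; keep holding it down with the stylus in the gripper for at least a second and finish while still holding it. Do not press the other channels' resets, and leave everything else on the bench where it stands.

Things in the scene. Friction and masses are not known exactly. Their poses are not given: they have to be found in the camera images.
- heater: Three-channel dry-block heater, fixed to the bench: white case 240 mm deep (its x) x 300 mm wide (its y) x 85 mm high, with a light blue control panel 70 mm deep along its front (-x) edge, its top flush with the case at 85 mm. Aluminium blocks with tube caps behind the panel rise to at most 106 mm. Origin: centre of the underside. It may be turned up to 0.25 rad. Each channel has, on that panel, one round reset hole and, 32 mm behind it (heater's +x), one lamp.
- port_left (a point): Centre of the mouth of the left channel's reset hole, level with the panel's top (85 mm above the bench), at y = +85 mm of the heater, x = -92 mm. The hole is vertical, 14 mm in diameter, its mouth slightly chamfered. The orange button (12 mm across) sits in it with its top 20 mm below the mouth when free and 25 mm when fully down.
- reset_left (a joint): Travel of the left channel's recessed reset button: 0 free, 0.005 m fully down; counts as held down beyond 0.0035. Springs back. It starts to move at about 1.4 N and is fully down at 4.5 N.
- port_middle (a point): Centre of the mouth of the middle channel's reset hole, level with the panel's top (85 mm above the bench), at y = 0 of the heater, x = -92 mm. The hole is vertical, 14 mm in diameter, its mouth slightly chamfered. The orange button (12 mm across) sits in it with its top 20 mm below the mouth when free and 25 mm when fully down.
- reset_middle (a joint): Travel of the middle channel's recessed reset button: 0 free, 0.005 m fully down; counts as held down beyond 0.0035. Springs back. It starts to move at about 1.4 N and is fully down at 4.5 N.
- port_right (a point): Centre of the mouth of the right channel's reset hole, level with the panel's top (85 mm above the bench), at y = -85 mm of the heater, x = -92 mm. The hole is vertical, 14 mm in diameter, its mouth slightly chamfered. The orange button (12 mm across) sits in it with its top 20 mm below the mouth when free and 25 mm when fully down.
- reset_right (a joint): Travel of the right channel's recessed reset button: 0 free, 0.005 m fully down; counts as held down beyond 0.0035. Springs back. It starts to move at about 1.4 N and is fully down at 4.5 N.
- lamp_red: Red lamp: the channel next to it has tripped. Dome 16 mm across on a 20 mm steel ring, 11 mm tall, fixed on the panel 32 mm behind the reset hole of its channel (holes of other channels are over 85 mm away). Origin: centre of its underside.
- lamp_green1: Green lamp of the same shape: the channel next to it is healthy. Origin: centre of its underside.
- lamp_green2: Green lamp of the same shape: the channel next to it is healthy. Origin: centre of its underside.
- holder: Navy holder block for the stylus, fixed to the bench, 70 x 70 x 55 mm, with a 10 mm vertical hole right through its middle. Origin: centre of its underside. It stands to the left or to the right in front of the heater.
- stylus: Reset stylus, 122 mm long, 30 to 65 g, standing upright in the holder. Origin: the centre of its flat tip; its z axis runs from the tip up along the stylus. Steel shank 6 mm in diameter from 0 to 48 mm, black collar 26 mm in diameter from 48 to 52 mm, round yellow handle 18 mm in diameter from 52 to 122 mm. In the holder the collar rests on the block's top, the tip 7 mm above the bench, and the stylus lifts straight out.
- bottle: Amber reagent bottle with a blue cap, 64 mm across, 150 mm tall. Loose bystander; origin: centre of its underside.
- microplate: Pale well plate with purple and pink wells, 86 x 128 x 14 mm, lying flat. Loose bystander; origin: centre of its underside.
- tipbox: Pipette tip box, navy with a pink top, 85 x 120 x 65 mm. Loose bystander; origin: centre of its underside.
- tube_rack: Green tube rack, 80 x 130 x 45 mm, with a few white caps 8 mm higher. Loose bystander; origin: centre of its underside.
There are look-alikes about, which are no part of the job. Of the things that look like the stylus, the middle-sized one is meant.

How it is judged:
By the outcome, as a careful person would: the job done as asked, in the order asked, and still so for the second after the job is handed in, while the arm keeps its last pose, push and grip.
It also fails if it takes over 43 s, if anything falls off the work surface, if the arm or the gripper's body presses on something with over 40 N, if the wrist force passes 120 N, or if a joint passes its speed limit or range.

## Working session

There is one attempt and no reset: what is moved stays moved. The work goes in short steps, Python scripts to look and compute and a tool call to move; the robot and the scene stay as the last step left them, time stands still between calls to the robot, and variables do not carry over. Pictures are saved under pics/ and viewed, about 8 in all and at most 12, crops included, and the job is handed in when it is done.

Besides the shell and the picture viewer there is one more tool, called after "Call:" in YAML: its name, and indented under it one key for each argument. drive_tool: Moves the arm, as the interface text tells. Its arguments: {"type":"object","properties":{"plan":{"type":"array","items":{"type":"array","items":{"type":"array","items":{"type":"number"}}}},"squeeze":{"type":"number"}},"required":["plan"]}

```bash
mkdir -p pics; cat > h.py <<'E'
import numpy as np, cv2
from workcell import arm
def snap(cam,name):
    im=np.array(arm.camera(cam)); cv2.imwrite(f'pics/{name}.png',im[...,::-1]); return im
def ray(cam,u,v):
    m=arm.camera_model(cam);K=np.array(m['intrinsics']);T=np.array(m['camera_from_world'])
    xy=np.linalg.inv(K)@[u,v,1]; d=xy[:2]/xy[2]; s=d.copy()
    for _ in range(30): s=d/(1+m['k1']*(s@s))
    R=T[:3,:3]; return -R.T@T[:3,3], R.T@np.array([s[0],-s[1],-1])
def atz(cam,u,v,z):
    o,d=ray(cam,u,v); return o+d*(z-o[2])/d[2]
def proj(cam,p):
    m=arm.camera_model(cam);K=np.array(m['intrinsics']);T=np.array(m['camera_from_world'])
    c=T[:3,:3]@np.array(p)+T[:3,3]; s=np.array([c[0],-c[1]])/-c[2]
    s=s*(1+m['k1']*(s@s)); return (K@[*s,1])[:2]
E
python3 - <<'E'
from h import *
snap('top','top0');snap('side','side0')
for c in('top','side'):
    m=arm.camera_model(c);print(c,np.round(m['intrinsics'],1).tolist(),m['k1'],ray(c,320,200))
s=arm.read_state();print(s['clock'],s['tcp_pos'],s['tcp_rot'],s['grip_width'],arm.tip_reach)
E
```

```text
top [[387.3, 0.0, 324.9], [0.0, 387.3, 197.5], [0.0, 0.0, 1.0]] 0.02121536190887373 (array([0.4213509 , 0.05063326, 1.07482132]), array([ 0.11315319,  0.03935552, -0.99289818]))
side [[392.2, 0.0, 321.8], [0.0, 392.2, 197.2], [0.0, 0.0, 1.0]] -0.07790031114006224 (array([ 0.42494115, -0.72746921,  0.80773967]), array([ 0.09028455,  0.7402077 , -0.66634152]))
0.1 [0.24735233 0.60060833 0.25230908] [-3.13991776e+00 -2.84854296e-04  2.75081703e+00] 0.08521561810789535 0.022
```

View pics/top0.png

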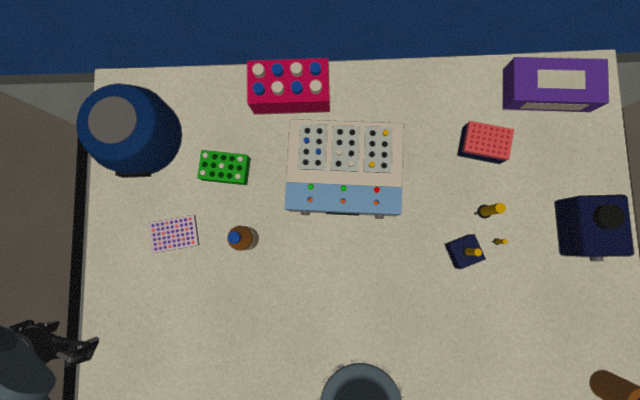

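View pics/side0.png

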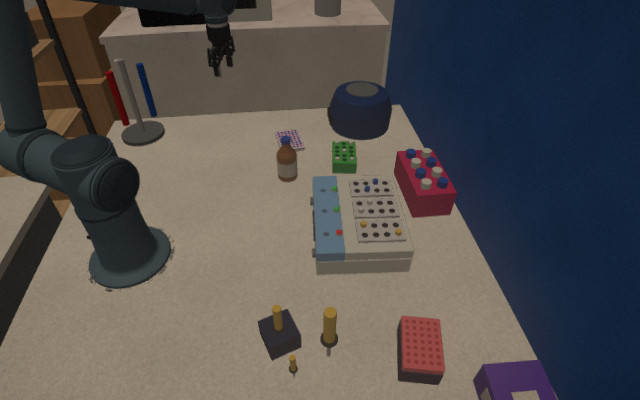

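The red lamp is the right channel (top view ~377,189, its hole ~376,202). The middle-sized stylus stands in the navy holder (top ~470,252; side ~278,315), with a bigger and a smaller look-alike next to it. I'll zoom in on both.

```bash
python3 - <<'E'
from h import *
t=cv2.imread('pics/top0.png');s=cv2.imread('pics/side0.png')
def cr(im,u,v,w,h,k): return cv2.resize(im[v:v+h,u:u+w],None,fx=k,fy=k,interpolation=cv2.INTER_CUBIC)
a=np.vstack([cr(t,280,175,130,45,6)[:, :780],np.hstack([cr(t,440,225,65,50,6),cr(s,255,295,65,50,6)])])
print(a.shape);cv2.imwrite('pics/crop0.png',a)
E
```

```text
(570, 780, 3)
```

View pics/crop0.png

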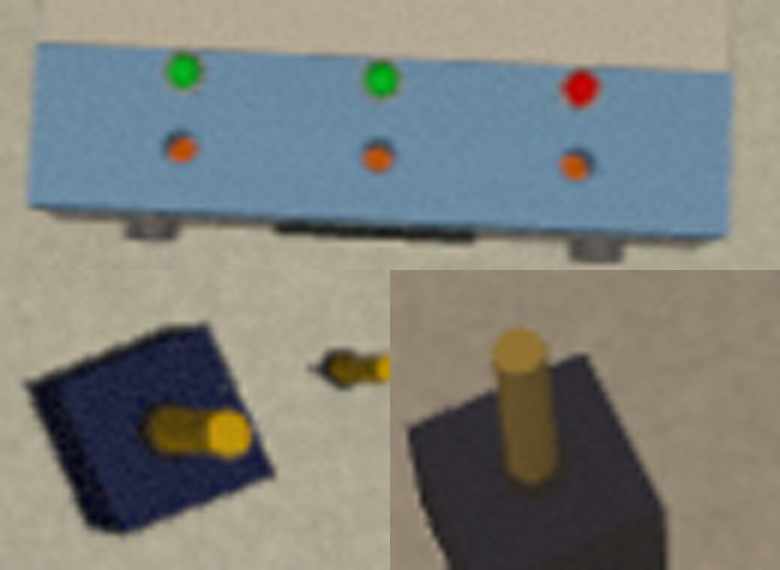

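```bash
cat > m.py <<'E'
from h import *
from scipy.optimize import least_squares
f=lambda x,y,u0,v0:((x+.5)/6-.5+u0,(y+.5)/6-.5+v0)
P=[(37,43),(733,72),(728,237),(28,205),(181,148),(378,156),(577,164)]
L=[(-.05,.15),(-.05,-.15),(-.12,-.15),(-.12,.15),(-.092,.085),(-.092,0),(-.092,-.085)]
W=np.array([atz('top',*f(*p,280,175),.085)[:2] for p in P]);L=np.array(L)
def tr(q,l):
    c,s=np.cos(q[2]),np.sin(q[2]);return l@np.array([[c,s],[-s,c]])+q[:2]
r=least_squares(lambda q:(tr(q,L)-W).ravel(),[.7,0,0],loss='soft_l1',f_scale=.002)
print('heater',r.x,'res mm',np.round((tr(r.x,L)-W)*1e3,1).tolist()); print('port_right',tr(r.x,L[6]),'direct',W[6])
a=atz('top',*f(229,164,440,225),.129);b=atz('side',*f(130,82,255,295),.129)
print('stylus',a,b)
o1,d1=ray('top',*f(229,164,440,225));o2,d2=ray('side',*f(130,82,255,295))
t=np.linalg.lstsq(np.c_[d1,-d2],o2-o1,rcond=None)[0];print('tri',o1+d1*t[0],o2+d2*t[1])
# holder top corners
H=[(28,113),(208,55),(274,207),(123,263)]
C=np.array([atz('top',*f(*p,440,225),.055)[:2] for p in H]);print('holder',C,C.mean(0),np.linalg.norm(np.diff(C,axis=0),axis=1),C[1]-C[0])
# side-view check of port
print('port in side',proj('side',[*tr(r.x,L[6]),.085]))
E
python3 m.py
```

```text
heater [ 0.62308671  0.0251164  -0.07066012] res mm [[-0.4, 0.6], [-0.5, -0.2], [0.2, -0.7], [-0.0, 0.8], [0.5, 0.2], [0.2, -0.3], [-0.1, -0.3]]
port_right [ 0.52531518 -0.05317617] direct [ 0.52537917 -0.05282921]
stylus [ 0.39455236 -0.28533435  0.129     ] [ 0.39282915 -0.28513255  0.129     ]
tri [ 0.39455784 -0.28526557  0.12919363] [ 0.39284115 -0.28529793  0.12925377]
holder [[ 0.41596359 -0.22799345]
 [ 0.43907054 -0.30605478]
 [ 0.37392192 -0.32918568]
 [ 0.35160754 -0.26411513]] [ 0.3951409  -0.28183726] [0.08140947 0.06913307 0.06879031] [ 0.02310695 -0.07806133]
port in side [326.87256454 233.6691039 ]
```

```bash
python3 - <<'E'
from h import *
print('big',atz('top',482,212,0),atz('side',329,342,0));print('big top?',[ (z,np.round(atz('top',501,208.5,z)[:2]-atz('side',330,312,z)[:2],3)) for z in (.08,.1,.12,.14)])
print('small',atz('top',496,241,0),atz('side',293,370,0))
E
```

```text
big [ 0.49882896 -0.35029978  0.        ] [ 0.49943682 -0.30087077  0.        ]
big top? [(0.08, array([-0.003, -0.093])), (0.1, array([-0.002, -0.072])), (0.12, array([-0.001, -0.052])), (0.14, array([-0.001, -0.031]))]
small [ 0.41916489 -0.38186584  0.        ] [ 0.41592407 -0.35577018  0.        ]
```

Call:
drive_tool:
  plan:
    - [[0.05,-0.06,0,0,-1],[0.1,-0.12,0,0,-1],[0.14,-0.18,0,0,-1],[0.17,-0.24,0,0,-1],[0.2,-0.3,0,0,-1],[0.21,-0.36,0,0,-1],[0.21,-0.42,0,0,-1],[0.21,-0.48,0,0,-1],[0.2,-0.54,0,0,-0.2],[0.2,-0.54,0,0,-0.2]]

```text
clock: 1.35
tcp_pos: [0.447, 0.0587, 0.2529]
tcp_rot: [-3.141, -0.0, 2.749]
force: [0.3, 0.2, 0.2]
grip_width: 0.052
```

Call:
drive_tool:
  plan:
    - [[0,-0.06,0,0,-0.2],[0,-0.12,0,0,-0.2],[-0.01,-0.18,0,0,-0.2],[-0.02,-0.24,0,0,-0.2],[-0.04,-0.3,0,0,-0.2],[-0.054,-0.346,0,0,-0.2],[-0.054,-0.346,-0.04,0,-0.2],[-0.054,-0.346,-0.07,0,-0.2],[-0.054,-0.346,-0.07,0,-0.2],[-0.054,-0.346,-0.07,0,-0.2]]

```text
clock: 2.6
tcp_pos: [0.3941, -0.2854, 0.1844]
tcp_rot: [-3.141, 0.001, 2.751]
force: [-0.6, -0.1, 0.4]
grip_width: 0.0513
```

```bash
python3 - <<'E'
from h import *
s=snap('side','side1')
cv2.imwrite('pics/c1.png',cv2.resize(s[215:355,210:370,::-1],None,fx=4,fy=4,interpolation=cv2.INTER_CUBIC))
st=arm.read_state();print(st['tcp_pos'],st['force'],st['grip_width'])
p=np.array(st['tcp_pos'])
print('axis px in crop', [(proj('side',[p[0],p[1],z])-[210,215])*4 for z in(.129,.18)])
E
```

```text
[ 0.39433451 -0.28555102  0.18492636] [0.42973989 0.25216924 0.43854986] 0.05153923956512745
axis px in crop [array([268.06117118, 373.44053037]), array([260.56762512, 313.82328931])]
```

View pics/c1.png

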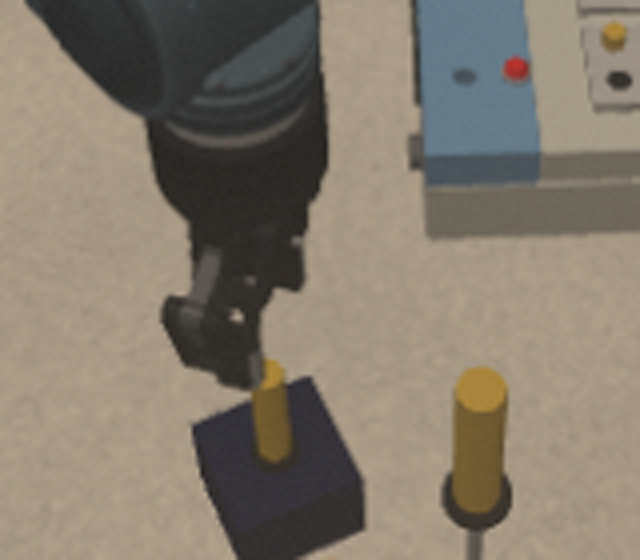

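The side view shows the stylus (crop ~270,370) right under the open jaws, and the red-lamp hole at crop (464,76), which is full-image (326,234) and matches the predicted (326.9,233.7). Descending to grasp.

Call:
drive_tool:
  plan:
    - [[0,0,-0.04,0,-0.2],[0,0,-0.07,0,-0.2],[0,0,-0.093,0,-0.2],[0,0,-0.093,0,-0.2],[0,0,-0.093,0,1],[0,0,-0.093,0,1],[0,0,-0.093,0,1],[0,0,-0.093,0,1],[0,0,-0.093,0,1],[0,0,-0.093,0,1]]
  squeeze: 60

```text
clock: 3.9
tcp_pos: [0.3946, -0.2861, 0.0922]
tcp_rot: [-3.14, 0.003, 2.751]
force: [0.1, 0.9, 6.6]
grip_width: 0.0166
```

Call:
drive_tool:
  plan:
    - [[0,0,0.02,0,1],[0,0,0.06,0,1],[0,0,0.1,0,1],[0,0,0.14,0,1],[0.02,0.04,0.14,0,1],[0.05,0.09,0.14,0,1],[0.08,0.14,0.14,0,1],[0.11,0.19,0.14,0,1],[0.131,0.232,0.14,0,1],[0.131,0.232,0.14,0,1]]

```text
clock: 5.15
tcp_pos: [0.5253, -0.0504, 0.2305]
tcp_rot: [3.141, 0.0, 2.756]
force: [-0.4, -0.4, -0.8]
grip_width: 0.0166
```

Call:
drive_tool:
  plan:
    - [[0,0,-0.02,0,1],[0,0,-0.036,0,1],[0,0,-0.036,0,1],[0,0,-0.036,0,1]]

```text
clock: 5.65
tcp_pos: [0.5248, -0.0535, 0.1948]
tcp_rot: [3.142, 0.001, 2.75]
force: [-0.4, 0.5, -1.4]
grip_width: 0.0167
```

```bash
python3 - <<'E'
from h import *
s=snap('side','side2');t=snap('top','top2')
a=cv2.resize(s[165:255,285:365,::-1],None,fx=5,fy=5,interpolation=cv2.INTER_CUBIC)
b=cv2.resize(t[155:245,335:415,::-1],None,fx=5,fy=5,interpolation=cv2.INTER_CUBIC)
cv2.imwrite('pics/c2.png',np.hstack([a,b]))
st=arm.read_state();p=np.array(st['tcp_pos']);print(p,st['tcp_rot'],st['force'],st['grip_width'])
for z in (p[2]-.085,p[2]-.037,p[2]-.033): print((proj('side',[p[0],p[1],z])-[285,165])*5)
print('port',(proj('side',[.5253,-.0531,.085])-[285,165])*5,(proj('top',[.5253,-.0531,.085])-[335,155])*5)
E
```

```text
[ 0.52503523 -0.05339981  0.19517469] [3.14149390e+00 1.50794512e-03 2.75036363e+00] [-0.35492679  0.47525803 -0.64486788] 0.016653677314547158
[209.74725958 308.79892024]
[211.5032805  238.74703304]
[211.6547698  232.69268928]
port [209.31356241 343.23852077] [204.2867641  234.72299485]
```

View pics/c2.png

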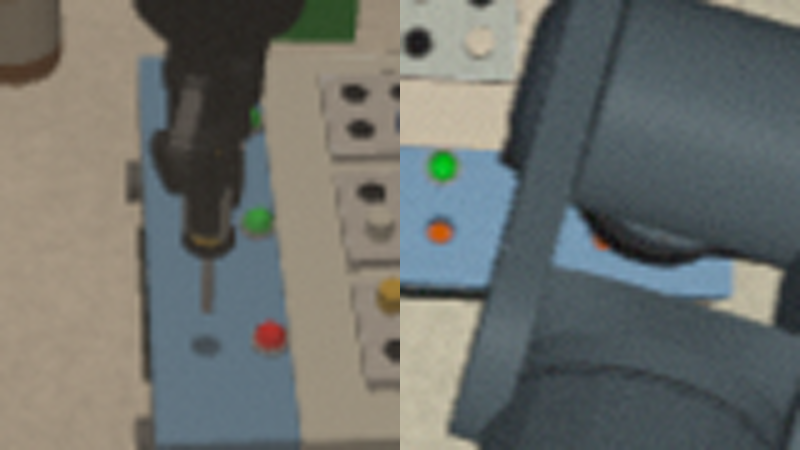

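The tip (crop 207,310) is straight above the hole (206,345) beside the red lamp, within about 0.5 mm of the prediction. Going in.

Call:
drive_tool:
  plan:
    - [[-0.0005,0,-0.012,0,1],[-0.0005,0,-0.02,0,1],[-0.0005,0,-0.026,0,1],[-0.0005,0,-0.032,0,1],[-0.0005,0,-0.038,0,1],[-0.0005,0,-0.038,0,1],[-0.0005,0,-0.038,0,1]]

```text
clock: 6.62
tcp_pos: [0.5242, -0.053, 0.1565]
tcp_rot: [3.142, 0.0, 2.751]
force: [0.3, 0.1, 0.1]
grip_width: 0.0165
```

Call:
drive_tool:
  plan:
    - [[0,0,-0.003,0,1],[0,0,-0.006,0,1],[0,0,-0.008,0,1],[0,0,-0.0095,0,1],[0,0,-0.0095,0,1],[0,0,-0.0095,0,1]]

```text
clock: 7.38
tcp_pos: [0.5243, -0.0531, 0.1471]
tcp_rot: [3.142, 0.0, 2.751]
force: [-0.6, 0.3, 2.8]
grip_width: 0.0164
```

Call:
drive_tool:
  plan:
    - [[0,0,-0.0015,0,1],[0,0,-0.0015,0,1],[0,0,-0.0015,0,1]]

```text
clock: 7.75
tcp_pos: [0.5242, -0.053, 0.1454]
tcp_rot: [3.142, 0.0, 2.751]
force: [-0.9, 0.6, 3.7]
grip_width: 0.0169
```

Call:
drive_tool:
  plan:
    - [[0,0,-0.001,0,1],[0,0,-0.001,0,1],[0,0,-0.001,0,1]]

```text
clock: 8.12
tcp_pos: [0.5244, -0.0531, 0.145]
tcp_rot: [-3.142, 0.001, 2.751]
force: [-0.6, 0.5, 6.6]
grip_width: 0.0165
```

Call:
drive_tool:
  plan:
    - [[0,0,-0.0005,0,1],[0,0,-0.0005,0,1],[0,0,-0.0005,0,1],[0,0,-0.0005,0,1],[0,0,-0.0005,0,1],[0,0,-0.0005,0,1],[0,0,-0.0005,0,1],[0,0,-0.0005,0,1],[0,0,-0.0005,0,1],[0,0,-0.0005,0,1]]

```text
clock: 9.38
tcp_pos: [0.5246, -0.0532, 0.1449]
tcp_rot: [-3.142, 0.001, 2.751]
force: [-1.8, 0.3, 8.6]
grip_width: 0.0166
```

Call:
drive_tool:
  plan:
    - [[0,0,0,0,1],[0,0,0,0,1],[0,0,0,0,1],[0,0,0,0,1],[0,0,0,0,1],[0,0,0,0,1]]

```text
clock: 10.12
tcp_pos: [0.5246, -0.0532, 0.1449]
tcp_rot: [-3.142, 0.001, 2.751]
force: [-2.1, 1.3, 10.4]
grip_width: 0.0166
```

```bash
python3 - <<'E'
from h import *
s=snap('side','side3')
cv2.imwrite('pics/c3.png',cv2.resize(s[165:255,285:365,::-1],None,fx=5,fy=5,interpolation=cv2.INTER_CUBIC))
st=arm.read_state();print(st['clock'],st['tcp_pos'],st['force'],st['grip_width'])
E
```

```text
10.175 [ 0.52458808 -0.05316893  0.14489306] [-2.03609629  0.27502784  9.46889044] 0.01683023922381787
```

View pics/c3.png

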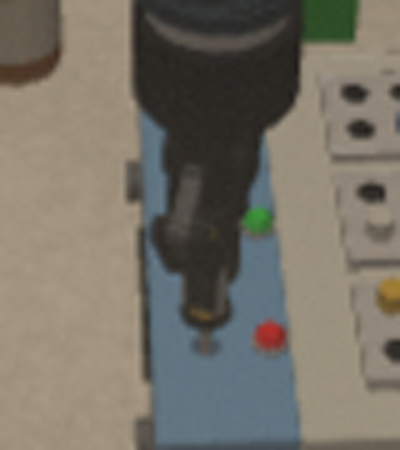

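The stylus shank goes into the hole beside the red lamp (crop 206,345), with the collar centre (~205,312) about 23 mm above the panel, as expected when the button is fully down.

```bash
python3 -c "
from workcell import arm
arm.sign_off()"
```

```text
the job is handed in; nothing more can be done
```

I took the middle-sized yellow stylus from the navy holder, lowered it upright through the reset hole beside the red lamp (the right channel), and pressed the button to its stop. The arm was still holding it down when I handed the job in at about 10.2 s.

- **Button fully down:** the push force was 9–10 N against the 4.5 N needed. The TCP stopped at z = 0.1449, where I expected the bottom of travel. It stayed at this stop for about 2 s before hand-in. The button's own travel can't be read, so this rests on force and height.
- **Grip and aim:** the grip was steady at about 16.6 mm on the 18 mm handle. The reading is slightly under the true size, and it did not slip. The last picture shows the shank in the correct hole, with the collar about 23 mm above the panel as it should be.
- **Camera disagreement:** the two cameras differed by about 1.7 mm in x, within their calibration. I aimed from the position of the tip relative to the hole in one view.
- **Lamp still red:** the lamp was still red in the last picture. The task doesn't say it should change.
- **Everything else on the bench:** the arm did not go near the other resets or the loose items. I did not take a final picture of the whole bench to confirm they hadn't moved.

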